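# Load the numbering machine's ink tray and latch it

### The job

Set the narrow ink cartridge down in the pocket of the numbering machine's pulled-out tray, so that it sits flat on the pocket's floor. Then press the tray gently into the machine by its front panel until its push-push latch catches (a further push after it has caught would let it out again, and ramming it damages the latch), let go and make sure that it stays in. Leave the other things on the bench where they are.

Things in the scene. Friction and masses are not known exactly. Their poses are not given: they have to be found in the camera images.
- machine: Grey numbering machine fixed to the bench, 270 deep (x) x 200 wide (y). Origin: centre of the underside of its front face; x points into it, away from the front, y left, z up. Deck over the tray 98 high; from 130 behind the front on, a head 143 high. The latch inside sits up to 15 mm deeper or shallower from start to start, unseen. More than 22 N of push on the tray damages it.
- tray (a joint): How far the tray is pushed in (m), along machine x; starts at 0 to 0.018. Under 3 N slides it until, at 0.043 or later, a spring needs 3 to 7 N. It latches at rest somewhere in 0.085 to 0.115, once pressed 6 mm beyond that rest: 7 to 9 N, then a drop of 1 N. From 8 mm beyond, a buffer adds 5 N per mm. Let go uncaught, or pressed again once caught, it springs out 42 mm, to 0.073 or less.
- tray_face (a point): Middle of the outer (robot-side) face of the tray's grey front panel, 54 above the bench; machine's axes. Panel 8 thick, 112 wide, from 12 to 74 above the bench; 139 before the machine's front at joint 0, 24 to 54 when latched (never flush). Pressed slowly (30 mm/s or less) to 13 to 18 N here, the latch has caught; let go, the tray comes back 6 to 10 mm and stays.
- tray_pocket (a point): Centre of the floor of the tray's pocket, 24 above the bench, 60 behind the outer face of the front panel; moves with the tray, machine's axes. Pocket 64 long (x) x 41 wide (y), black walls 6 thick and 12 high; the tray around it is a flat aluminium floor 96 wide with nothing higher but the front panel.
- cartridge: The narrow ink cartridge to load: a black plastic block 60 long (its x) x 36 wide (its y) x 45 high (the top 5 only 52 long) with a pale label on top, 110 to 220 g, loose. Origin: centre of its underside. It fits the pocket with its length along the machine's x, either way round.
- wide_cartridge: A cartridge of the same look for another machine, 60 long (x) x 60 wide (y) x 45 high, too wide for the pocket: leave it. Origin: centre of its underside. It stands on the other side of the machine from the narrow one, and the two may be swapped.
- tape_roll: Bystander: cardboard ring 90 across, 24 high, lying flat. Origin: centre of its underside.
- bone_folder: Bystander: white flat strip 150 (x) x 22 x 5. Origin: centre of its underside.
- glue_jar: Bystander: clear jar 64 across, 75 high. Origin: centre of its underside.
- pen_pot: Bystander: dark steel cup 76 across, 95 high. Origin: centre of its underside.
- stapler: Bystander: stapler 160 (x) x 40 x 70 high. Origin: centre of its underside.
- card_block: Bystander, fixed: white block of cards 110 x 85 x 60 high. Origin: centre of its underside.

How it is judged:
By the outcome, as a careful person would: the job done as asked, in the order asked, and still so for the second after the job is handed in, with the robot touching nothing.
It also fails if it takes over 61 s, if anything falls off the work surface, if the arm or the gripper's body presses on something with over 40 N, if the wrist force passes 120 N, or if a joint passes its speed limit or range.

### The arm

A 7-joint arm with a two-finger parallel gripper is mounted at the origin on the work surface. World frame = base frame: x ahead of the robot, y to its left, z up, the work surface at z = 0. Lengths are in mm, angles in rad, forces in N, time in s.
With the tool pointing down it reaches from about 425 to 1025 mm from the base axis. Payload 3.6 kg.
Tool frame: the origin (TCP) lies at the very end of the fingers, on their centre line; the grasp point (between the pads) lies 19 mm behind it; z points along the fingers, y is the line along which they close (so a half turn about z gives the same grasp; the last joint's range is limited). The gripper opens to 85 mm and grips with 20 to 120 N. Pads are 22 mm wide; open, the fingers measure 114 mm over their backs; the gripper's body (76 mm by 85 mm) begins 54 mm behind the grasp point. The pads swing forward as they close: fully open they stand 13 mm farther back than shut.
Start: joints at [1.216, 0.591, 0.048, 1.609, -0.033, 0.943, -0.034], TCP at [187.646, -700.299, 231.302] pointing down, gripper open.
Joint ranges: [-2.69, 2.69], [-0.47, 2.24], [-1.27, 1.36], [0.19, 2.51], [-1.53, 4.68], [0.08, 2.07], [-3.09, 3.09]. Speed limits (rad/s): [2.57, 2.57, 3.14, 3.14, 3.14, 3.14, 3.14].

### API

Orientations are given as a unit quaternion [w, x, y, z].
In Python, from station import ctrl, optics, finder gives the robot as it stands.
- The arm moves only by the shell command python3 -m jog 'ROWS' [FORCE]. ROWS is JSON, a list that holds one entry, the list of rows, each a list of 7 numbers: the opening in per cent of the stroke, from 0 (shut) to 100 (fully open), then the shift along the tool's x, y, z in cm, then the turn, a rotation vector about the tool's x, y, z in degrees. In form: [[[jaw, dx, dy, dz, wx, wy, wz], ...]]. A call has 1 to 20 rows; each row shifts and turns the commanded pose from where the row before left it, along the tool's axes as they then stand; what a row does not reach is not made up. A row lasts 1/10 s, in which the tool goes at most 50 mm and 8.59 degrees, less where a joint would pass 70% of its speed; a pose out of reach is approached as far as the arm can. A call with a gripper value outside its range is refused whole. The fingers move at their own pace and stop on an object; FORCE is the grip in N (left out, the last holds). Time passes only in rows, so rows that do not move let the fingers close. It gives the time, the measured TCP pose, the force, the opening and the grip force at its end, in the units of the state.
- ctrl.observe(): the state, without advancing time (a new reading comes with each control period).
- optics.read_camera(name): name is "scene" or "top" or "wrist"; returns a dict with "color" (384x512x3 uint8, blue, green, red), "depth" (384x512 float32, mm along the optical axis (not along the pixel's ray), 0 where there is no reading), "fx", "fy", "cx", "cy" (pixels), "k1" (the pictures are not rectified: a ray, as slopes to the right and down, at radius r is drawn at 1 + k1 r^2 times it, then the intrinsics apply), "world_to_cam" (4x4, takes a point from world to camera coordinates). Camera axes: x right, y up, looking along -z (the intrinsics and any distortion apply to the point x, -y, -z); pixel columns grow to the right and rows downward; lengths in mm; the calibration is good to about 2 mm. A picture is of the moment at which its call begins.
- ctrl.sign_off(): hands the job in; it is judged then, once.
Trained networks look in the newest picture that a camera, given by its name, has taken for a name from the list of things; names that differ only in an ending like _2 or _b are one class to them, and where a whole thing is asked for, a point or a joint stands for the part that bears it (a point fixed in the world has none). Each returns a list of dicts, best first, with "conf" (0 to 1); they miss things now and then, are a little off and sometimes report something else, mostly with a low value. They report only what shows in the picture. A call takes as long as a camera call.
- finder.spot_in(camera, name): "rect" ([centre column, centre row, width, height] in pixels, round what is visible of it).
The state is a dict: "t": time; "q": joint angles; "qvel": joint speeds; "tau": joint torques, N m; "tool_pos": TCP position; "tcp_rot": TCP orientation; "ft_force": force on the tool from outside, world axes, zero at the start; "torque": the same for the moment, N m; "grip_width": opening from 0.0 (shut) to 1.0 (fully open); "grasp_force": force on a finger pad.
Only numpy, scipy, OpenCV 4.12 (cv2) and the standard library are available. Lean on these libraries where they do the work, as an engineer would, in place of code of your own. Each camera call takes 0.05 s, during which the arm holds its last target. There are 200 camera calls.

## Working session

There is one attempt and no reset: what is moved stays moved. The work goes in short steps, Python scripts to look and compute and a shell command to move; the robot and the scene stay as the last step left them, time stands still between calls to the robot, and variables do not carry over. Pictures are saved under pics/ and viewed, at most 10 in all, crops included, and the job is handed in when it is done.

```bash
ls; mkdir -p pics; cat > h.py <<'E'
import numpy as np, cv2
from station import ctrl, optics, finder
def pts(c):
    h,w=c["depth"].shape
    u,v=np.meshgrid(np.arange(w),np.arange(h))
    K=np.array([[c["fx"],0,c["cx"]],[0,c["fy"],c["cy"]],[0,0,1.]])
    p=np.stack([u,v],-1).reshape(-1,1,2).astype(float)
    s=cv2.undistortPoints(p,K,np.array([c["k1"],0,0,0.])).reshape(h,w,2)
    d=c["depth"]
    P=np.stack([s[...,0]*d,-s[...,1]*d,-d,np.ones_like(d)],-1)
    W=P@np.linalg.inv(np.array(c["world_to_cam"])).T
    W[d<=0]=np.nan
    return W[...,:3]
E
python3 - <<'E'
from h import *
np.set_printoptions(precision=3,suppress=True)
s=ctrl.observe(); print(s)
for n in ["scene","top"]:
    c=optics.read_camera(n); cv2.imwrite(f"pics/{n}0.png",c["color"])
    W=pts(c); np.save(n+"_W.npy",W); np.save(n+"_c.npy",c["color"])
    print(n,np.linalg.inv(np.array(c["world_to_cam"]))[:3,3])
    for k in ["machine","tray","tray_pocket","cartridge","wide_cartridge","tape_roll","bone_folder","glue_jar","pen_pot","stapler","card_block"]:
        for r in finder.spot_in(n,k)[:2]:
            x,y=np.clip(np.round(r["rect"][:2]).astype(int),0,[511,383]); print(n,k,round(r["conf"],2),np.round(r["rect"]),W[y,x])
E
```

```text
pics
{'t': 0.0, 'q': array([ 1.216,  0.592,  0.048,  1.61 , -0.033,  0.943, -0.034]), 'qvel': array([ 0.001,  0.001,  0.   ,  0.   , -0.   , -0.001,  0.   ]), 'tau': array([ -0.001, -54.87 ,   1.547, -19.813,   0.009,   0.009,   0.   ]), 'tool_pos': array([ 187.403, -699.453,  230.102]), 'tcp_rot': array([-0.001,  0.991,  0.131, -0.   ]), 'ft_force': array([-1.393, -0.144,  0.842]), 'torque': array([-0.001, -0.038,  0.007]), 'grasp_force': 0.0, 'grip_width': 0.9982403386761797}
scene [864.118 332.788 875.335]
scene machine 0.86 [222. 270. 154. 176.] [737.265 116.253 143.048]
scene machine 0.7 [221. 132.  27.  24.] [ 446.497 -238.776   44.037]
scene tray 0.72 [270. 211.  54.  53.] [516.134  43.6    23.017]
scene tray_pocket 0.95 [269. 209.  54.  55.] [514.32   37.817  24.098]
scene cartridge 0.97 [355. 255.  21.  31.] [456.804 279.496  45.642]
scene wide_cartridge 0.65 [221. 132.  26.  28.] [ 446.497 -238.776   44.037]
scene tape_roll 0.71 [185.  91.  41.  41.] [ 428.9   -434.901   58.242]
scene tape_roll 0.66 [253. 142.  28.  26.] [ 377.537 -171.633    0.657]
scene bone_folder 0.58 [
[... 673 characters left out ...]
 38.794  28.217]
top tray_pocket 0.59 [237. 182.  42.  47.] [540.447  42.496  23.203]
top wide_cartridge 0.75 [327. 211.  20.  21.] [ 438.002 -256.009   48.139]
top tape_roll 0.66 [236. 179.  43.  43.] [550.324  45.58   27.078]
top tape_roll 0.6 [299. 231.  25.  21.] [ 371.216 -167.503    0.649]
top bone_folder 0.81 [199. 229.  18.  42.] [381.942 175.589   5.211]
top glue_jar 0.68 [135. 152.  26.  23.] [639.872 377.243  75.048]
top pen_pot 0.79 [368. 156.  26.  23.] [ 627.223 -412.129    7.765]
top stapler 0.85 [124. 209.  45.  33.] [453.072 436.537  11.062]
top stapler 0.49 [216. 140.  76. 136.] [669.982 104.862  97.542]
top card_block 0.74 [391. 222.  40.  38.] [ 398.66  -465.965   57.968]
```

```bash
python3 - <<'E'
from h import *
a=cv2.resize(cv2.imread("pics/scene0.png"),(800,600)); cv2.imwrite("pics/s1.png",a)
b=cv2.imread("pics/top0.png")[80:280,80:440]; cv2.imwrite("pics/t1.png",cv2.resize(b,None,fx=2.2,fy=2.2))
E
```

```text
(no output)
```

View pics/s1.png

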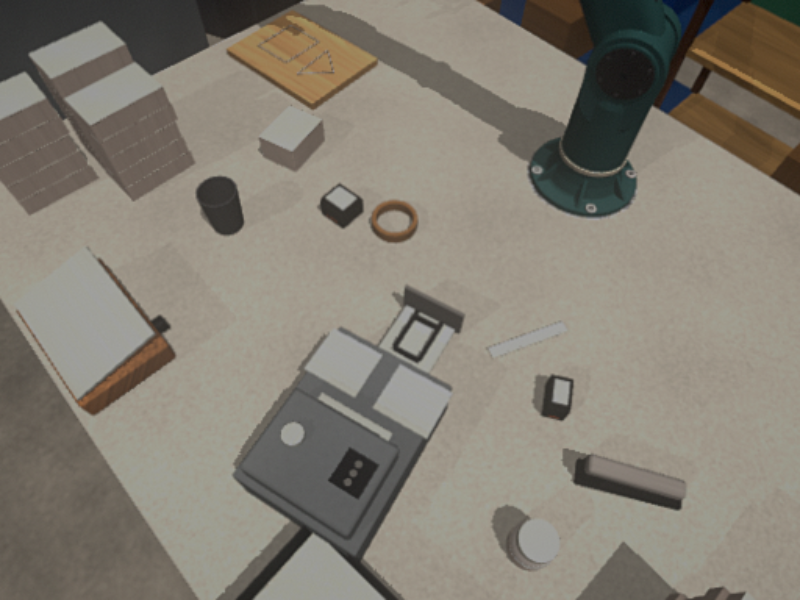

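View pics/t1.png

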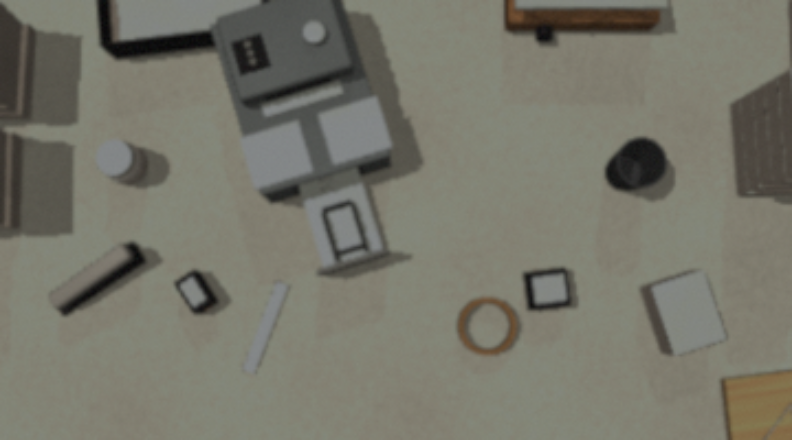

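Narrow cartridge: scene view (558,396), top view (196,292), left of the machine. The wide one is at (342,204) in the scene view, on the right. The tray is out, pocket at (418,337). Next I measure poses from depth.

```bash
python3 - <<'E'
from h import *
np.set_printoptions(precision=2,suppress=True)
def rect(P): 
    r=cv2.minAreaRect(P[:,:2].astype(np.float32)); return np.array(r[0]),np.array(r[1]),r[2]
for n in ["scene","top"]:
    W=np.load(n+"_W.npy").reshape(-1,3); C=np.load(n+"_c.npy").reshape(-1,3)
    def sel(x,y,z): 
        return (W[:,0]>x[0])&(W[:,0]<x[1])&(W[:,1]>y[0])&(W[:,1]<y[1])&(W[:,2]>z[0])&(W[:,2]<z[1])
    for nm,b in dict(cart_top=((400,520),(230,330),(41,52)),cart40=((400,520),(230,330),(33,52)),head=((560,1000),(-100,300),(136,150)),deck=((520,1000),(-100,300),(92,104)),panel=((430,560),(-80,130),(62,82)),
        trayfloor=((430,580),(-80,130),(16,30)),wall=((430,590),(-80,130),(31,42)),folder=((300,460),(120,230),(3,9)),stapler=((380,560),(350,520),(20,80))).items():
        m=sel(*b); P=W[m]
        if len(P)>5: print(n,nm,len(P),*rect(P),np.median(P,0),P.min(0),P.max(0))
    m=sel((400,520),(230,330),(33,52)); 
    L=m&(C.mean(1)>110); 
    if L.sum()>5: print(n,"label",L.sum(),rect(W[L]))
E
```

```text
scene cart_top 307 [441.1  277.52] [58.24 37.17] 32.146278381347656 [442.1  277.85  45.26] [410.24 249.11  41.01] [472.71 305.79  48.92]
scene cart40 359 [441.17 277.6 ] [60.9  37.22] 32.383934020996094 [444.63 278.3   44.94] [410.24 246.81  33.02] [475.61 307.15  48.92]
scene head 5095 [793.86 126.59] [131.16 170.7 ] 16.658233642578125 [796.34 134.78 142.52] [709.92  29.34 136.06] [879.05 225.04 149.93]
scene deck 5413 [736.42 108.72] [272.23 211.05] 16.606794357299805 [679.86 110.29  99.27] [579.36 -25.4   92.12] [893.87 242.35 103.92]
scene panel 192 [482.58  34.18] [  9.73 110.13] 16.49970245361328 [483.36  35.65  72.66] [462.94 -18.54  62.1 ] [501.69  87.58  77.86]
scene trayfloor 944 [530.71  49.83] [100.82 111.39] 18.553754806518555 [529.69  51.99  24.33] [465.2  -18.79  17.24] [579.94 107.06  29.96]
scene wall 320 [527.58  48.77] [ 92.82 108.81] 17.0732479095459 [511.21  44.75  36.01] [467.33 -16.44  31.  ] [578.32  87.17  41.96]
scene folder 437 [380.96 173.01] [158.33 100.21] 2.078753709793091 [385.95 172.83   4.85] [300.03 121.26   3.02] [458.8  225.25   8.74]
scene staple
[... 796 characters left out ...]
20996094 [483.33  30.2   74.95] [464.68 -24.97  63.22] [501.94  82.32  79.  ]
top trayfloor 630 [535.89  44.46] [116.87  95.69] 16.349258422851562 [533.96  47.56  24.73] [469.38 -11.52  16.5 ] [579.06 106.67  29.98]
top wall 141 [541.41  52.24] [136.16 109.08] 19.066696166992188 [532.48  44.77  36.74] [465.62 -21.55  31.3 ] [588.11 126.02  41.81]
top folder 404 [378.86 174.05] [107.22 157.71] 89.79171752929688 [378.72 168.66   4.83] [300.18 120.24   3.  ] [457.82 227.71   8.92]
top stapler 407 [466.02 432.69] [ 30.34 149.9 ] 32.342960357666016 [468.86 425.27  55.93] [418.94 368.    20.36] [511.84 499.01  69.2 ]
top label 69 (array([440.59, 275.7 ]), array([36.69, 21.2 ]), 35.920440673828125)
```

```bash
python3 -m jog '[[[100,3.87,-3.1,0,0,0,0],[100,3.87,-3.1,0,0,0,0],[100,3.87,-3.1,0,0,0,0],[100,3.87,-3.1,0,0,0,0],[100,3.87,-3.1,0,0,0,0],[100,3.87,-3.1,0,0,0,0],[100,3.87,-3.1,0,0,0,0],[100,3.87,-3.1,0,0,0,0],[100,3.87,-3.1,0,0,0,0],[100,3.87,-3.1,0,0,0,0]]]' 40; python3 -m jog '[[[100,0.93,-4.72,0,0,0,0],[100,0.93,-4.72,0,0,0,0],[100,0.93,-4.72,0,0,0,0],[100,0.93,-4.72,0,0,0,0],[100,0.93,-4.72,0,0,0,0],[100,0.93,-4.72,0,0,0,0],[100,0.93,-4.72,0,0,0,0],[100,0.93,-4.72,0,0,0,0],[100,0.93,-4.72,0,0,0,0],[100,0.93,-4.72,0,0,0,0],[100,0.93,-4.72,0,0,0,0],[100,0.93,-4.72,0,0,0,0],[100,0,0,0,0,0,-6],[100,0,0,0,0,0,-6],[100,0,0,0,0,0,-6],[100,0,0,0,0,0,0],[100,0,0,0,0,0,0]]]'
python3 - <<'E'
from h import *
np.set_printoptions(precision=2,suppress=True)
c=optics.read_camera("wrist"); cv2.imwrite("pics/w0.png",c["color"])
print(ctrl.observe()["tool_pos"],np.linalg.inv(np.array(c["world_to_cam"])))
W=pts(c); np.save("w0_W.npy",W); print(finder.spot_in("wrist","cartridge"))
P=W.reshape(-1,3)
m=(abs(P[:,0]-441)<60)&(abs(P[:,1]-276)<60)
for lo,hi in((41,50),(33,50),(15,50)):
    Q=P[m&(P[:,2]>lo)&(P[:,2]<hi)]; print(lo,len(Q),cv2.minAreaRect(Q[:,:2].astype(np.float32)),np.median(Q,0)) if len(Q) else None
E
```

```text
t: 2.2
tool_pos: [482.3, -299.1, 231.7]
tcp_rot: [0.0, 0.991, 0.13, 0.0]
ft_force: [0.8, 0.0, 0.3]
grip_width: 0.997
grasp_force: 0.0
t: 3.9
tool_pos: [442.6, 275.2, 231.4]
tcp_rot: [-0.0, 0.959, 0.283, 0.0]
ft_force: [0.6, 0.7, -0.3]
grip_width: 1.0
grasp_force: 0.0
[442.57 275.12 231.4 ] [[  0.54   0.8    0.26 509.42]
 [ -0.84   0.52   0.16 316.99]
 [ -0.    -0.3    0.95 373.05]
 [  0.     0.     0.     1.  ]]
[{'rect': [251.2, 162.7, 32.4, 51.6], 'conf': 0.66}]
41 1365 ((440.1123046875, 276.0801696777344), (53.02679443359375, 35.67108917236328), 33.480751037597656) [441.87 276.83  44.47]
33 1551 ((440.6055908203125, 276.39971923828125), (59.61168670654297, 35.722049713134766), 33.40275192260742) [443.15 277.51  44.3 ]
15 1610 ((440.696044921875, 276.4593505859375), (59.828372955322266, 35.722049713134766), 33.40275192260742) [443.99 278.13  44.24]
```

View pics/w0.png

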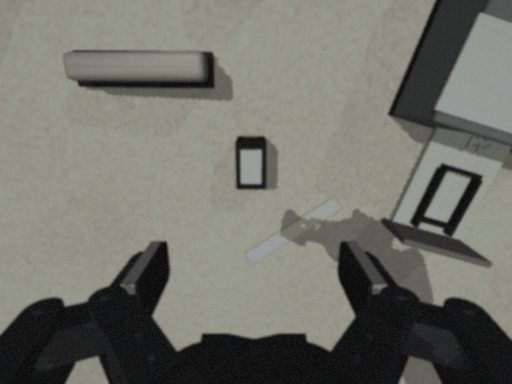

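The wrist view shows the narrow cartridge at (251,163), square to the jaws, and the pocket at (447,200). I correct about 2 mm, descend, grip and lift slightly.

```bash
python3 -m jog '[[[100,-0.1,-0.2,4,0,0,-0.5],[100,0,0,4,0,0,0],[100,0,0,4,0,0,0],[100,0,0,4,0,0,0],[100,0,0,3,0,0,0],[100,0,0,1.5,0,0,0],[100,0,0,1.2,0,0,0],[100,0,0,0,0,0,0]]]'; python3 -m jog '[[[30,0,0,0,0,0,0],[30,0,0,0,0,0,0],[30,0,0,0,0,0,0],[30,0,0,0,0,0,0],[30,0,0,0,0,0,0],[30,0,0,0,0,0,0],[30,0,0,0,0,0,0],[30,0,0,0,0,0,0]]]' 45
python3 - <<'E'
from h import *
np.set_printoptions(precision=2,suppress=True)
W=np.load("w0_W.npy"); C=cv2.imread("pics/w0.png").mean(2)
a=np.radians(16.6); R=np.array([[np.cos(a),np.sin(a)],[-np.sin(a),np.cos(a)]])
P=W.reshape(-1,3); L=(P[:,:2]-[483,31.5])@R.T; c=C.ravel()
def rep(n,m): print(n,m.sum(),np.percentile(L[m],[0,2,50,98,100],axis=0).ravel(),np.median(P[m,2]),cv2.minAreaRect(P[m,:2].astype(np.float32)))
reg=(abs(L[:,1])<52)
rep("panel",(abs(L[:,0])<15)&(P[:,2]>66)&(P[:,2]<80)&(abs(L[:,1])<70))
rep("wall",reg&(L[:,0]>10)&(L[:,0]<105)&(P[:,2]>30)&(P[:,2]<42)&(c<60))
rep("dark",reg&(L[:,0]>10)&(L[:,0]<105)&(P[:,2]>15)&(P[:,2]<42)&(c<60))
rep("deck",(P[:,2]>90)&(P[:,2]<104)&(L[:,0]>60))
E
```

```text
t: 4.8
tool_pos: [440.1, 276.2, 13.1]
tcp_rot: [0.0, 0.958, 0.288, -0.001]
ft_force: [1.3, -0.3, 0.3]
grip_width: 1.0
grasp_force: 0.0
t: 5.6
tool_pos: [441.1, 276.8, 15.3]
tcp_rot: [-0.0, 0.958, 0.288, 0.001]
ft_force: [-0.4, 0.2, 6.1]
grip_width: 0.41
grasp_force: 46.1
panel 733 [ -3.86 -55.23  -3.18 -52.01   1.65   3.56   4.64  56.05   5.1   56.8 ] 72.43967813602586 ((483.35821533203125, 32.41150665283203), (8.490041732788086, 112.02373504638672), 16.944591522216797)
wall 1078 [ 10.14 -25.75  13.31 -24.63  52.99   2.62  92.64  27.45  93.36  28.25] 34.51663682204611 ((532.39501953125, 47.39738845825195), (83.0831527709961, 53.857540130615234), 17.102075576782227)
dark 1437 [ 10.14 -25.75  13.35 -24.53  53.5    0.48  92.47  27.49  93.36  28.25] 33.883283467671504 ((532.3507690429688, 47.41990661621094), (83.12200164794922, 53.898555755615234), 16.961557388305664)
deck 7716 [130.33  14.93 131.66  32.27 171.56  80.2  229.39 104.85 235.72 106.19] 98.64749660355562 ((619.81884765625, 156.012451171875), (131.61761474609375, 70.26582336425781), 49.592506408691406)
```

```bash
python3 -m jog '[[[30,0,0,-1,0,0,0],[30,0,0,-3,0,0,0],[30,0,0,-4,0,0,0],[30,0,0,-4,0,0,0],[30,-0.77,4.05,0,0,0,0],[30,-0.77,4.05,0,0,0,0],[30,-0.77,4.05,0,0,0,0],[30,-0.77,4.05,0,0,0,0],[30,-0.77,4.05,0,0,0,0],[30,-0.77,4.05,0,0,0,0],[30,0,0,0,0,0,5.5],[30,0,0,0,0,0,5.5],[30,0,0,0,0,0,5.6],[30,0,0,0,0,0,0],[30,0,0,0,0,0,0],[30,0,0,0,0,0,0]]]'
cat > look.py <<'E'
from h import *
import sys
np.set_printoptions(precision=2,suppress=True)
c=optics.read_camera("wrist"); cv2.imwrite(f"pics/{sys.argv[1]}.png",c["color"])
s=ctrl.observe(); t=s["tool_pos"]; w,x,y,z=s["tcp_rot"]
print(t,"yaw",np.degrees(2*np.arctan2(y,x)),s["ft_force"],s["grip_width"])
a=np.radians(16.8); R=np.array([[np.cos(a),np.sin(a)],[-np.sin(a),np.cos(a)]])
P=pts(c).reshape(-1,3); L=(P[:,:2]-[536.3,48.4])@R.T; C=c["color"].reshape(-1,3).mean(1)
def rep(n,m):
    if m.sum()>5: print(n,m.sum(),np.percentile(L[m],[0,2,50,98,100],axis=0).ravel(),np.median(P[m,2]),cv2.minAreaRect(P[m,:2].astype(np.float32)))
rep("panel",(abs(L[:,0]+56)<20)&(P[:,2]>66)&(P[:,2]<80)&(abs(L[:,1])<70))
rep("walls",(abs(L[:,0])<45)&(P[:,2]>28)&(P[:,2]<42)&(abs(L[:,1])<45)&(C<60))
b=t[2]-14
rep("carttop",(abs(L[:,0])<50)&(abs(L[:,1])<50)&(abs(P[:,2]-b-45)<5)&(C>0))
rep("cart",(abs(L[:,0])<50)&(abs(L[:,1])<17)&(P[:,2]>b-5)&(P[:,2]<b+50))
E
python3 look.py w1
```

```text
t: 7.2
tool_pos: [535.9, 48.4, 134.5]
tcp_rot: [-0.0, 0.989, 0.148, -0.0]
ft_force: [-0.8, -0.4, -1.7]
grip_width: 0.415
grasp_force: 45.5
[535.92  48.38 134.45] yaw 16.976468422655532 [ 0.2  -0.16 -1.88] 0.411450492751539
walls 777 [  2.   -26.89   3.46 -26.34  30.53  -1.01  38.24  23.75  38.55  24.26] 34.94115000559131 ((556.0999145507812, 52.99451446533203), (36.38527297973633, 51.205684661865234), 16.590242385864258)
carttop 8699 [-27.25 -31.92 -24.9  -21.54   4.34  -0.56  25.01  20.34  25.9   30.55] 163.54145127892644 ((536.0508422851562, 47.492408752441406), (53.040531158447266, 62.463905334472656), 17.661184310913086)
cart 10271 [-27.25 -17.   -24.54 -16.27  11.18  -0.01  29.45  16.51  30.25  17.  ] 163.21006913366563 ((537.73583984375, 48.835933685302734), (57.49675750732422, 33.99384307861328), 16.78968620300293)
```

View pics/w1.png

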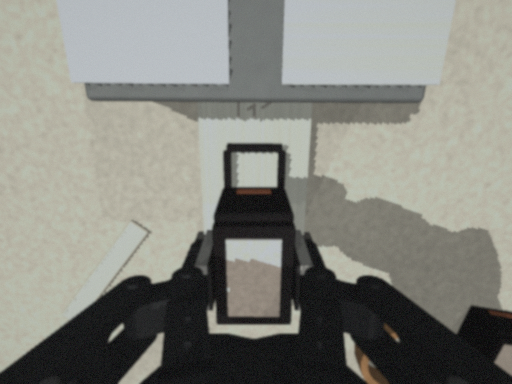

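Held cartridge (254,250) is lined up over the pocket, whose far wall shows at (255,150). I lower it to about 9 mm above the walls and compare both in the same view.

```bash
python3 -m jog '[[[30,0.04,0,3,0,0,0.1],[30,0,0,2.5,0,0,0],[30,0,0,1.5,0,0,0],[30,0,0,0.5,0,0,0],[30,0,0,0,0,0,0],[30,0,0,0,0,0,0]]]'
cat >> look.py <<'E'
m=(L[:,0]>14)&(L[:,0]<32)&(abs(L[:,1])<26)&(P[:,2]>b+25)&(P[:,2]<b+50); rep("cart_end",m)
m=(L[:,0]>28)&(L[:,0]<45)&(abs(L[:,1])<45)&(P[:,2]>26)&(P[:,2]<42)&(C<60); rep("wall_end",m)
E
python3 look.py w2; python3 - <<'E'
import cv2; a=cv2.imread("pics/w2.png")[90:310,150:360]; cv2.imwrite("pics/w2c.png",cv2.resize(a,None,fx=2.7,fy=2.7,interpolation=cv2.INTER_CUBIC))
E
```

```text
t: 7.85
tool_pos: [537.0, 48.6, 59.9]
tcp_rot: [-0.0, 0.989, 0.146, 0.001]
ft_force: [0.2, 0.1, -1.4]
grip_width: 0.414
grasp_force: 45.5
[537.23  48.57  60.12] yaw 16.81074105030164 [-0.11  0.75 -1.3 ] 0.4116690925177786
panel 435 [-59.89 -56.48 -58.18 -55.88 -51.88  -0.63 -50.56  54.55 -50.1   54.89] 69.932115618182 ((484.3011474609375, 31.87216567993164), (9.222956657409668, 111.41461181640625), 16.035812377929688)
walls 1456 [  1.3  -27.2    9.07 -26.73  34.24  -2.38  38.37  24.06  38.7   24.61] 34.875219460601116 ((555.994384765625, 53.023460388183594), (37.059974670410156, 51.72193145751953), 15.995711326599121)
carttop 8689 [-26.09 -32.16 -23.72 -22.01   5.39  -1.11  26.14  19.83  27.04  30.33] 88.96509087072383 ((536.9674072265625, 47.728553771972656), (52.98772430419922, 62.48051071166992), 16.251562118530273)
cart 10277 [-26.09 -17.   -23.43 -16.33  12.25   0.18  30.63  16.51  31.29  17.  ] 88.6294847113753 ((538.7894287109375, 49.14796447753906), (57.38010025024414, 33.99382019042969), 16.804471969604492)
cart_end 3996 [ 14.   -18.89  14.42 -17.86  25.25  -0.69  30.58  16.06  31.09  17.24] 87.8869362194982 ((558.1219482421875, 54.12931823730469), (17.090877532958984, 36.13458251953125), 16.793338775634766)
wall_end 1040 [ 28.04 -27.05  28.55 -25.85  36.03  -1.19  38.42  23.24  38.7   24.44] 34.76867977702926 ((568.6364135742188, 56.79962158203125), (10.63743782043457, 51.486785888671875), 16.87946891784668)
```

View pics/w2c.png

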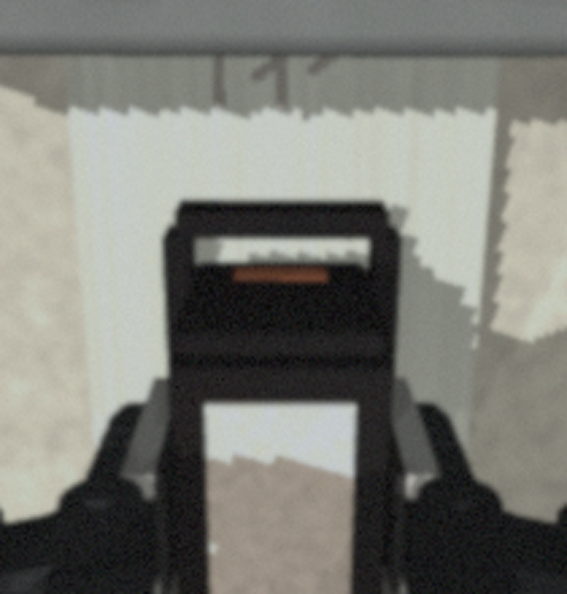

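The view matches: cartridge and pocket are within 0.5 mm of each other. Crop shows the far wall at (280,215) and the cartridge end at (280,350). Lowering now.

```bash
python3 -m jog '[[[30,0,0.05,0.6,0,0,0],[30,0,0,0.5,0,0,0],[30,0,0,0.3,0,0,0],[30,0,0,0.2,0,0,0],[30,0,0,0,0,0,0]]]';python3 -m jog '[[[30,0,0,0.15,0,0,0],[30,0,0,0.15,0,0,0],[30,0,0,0,0,0,0]]]'; python3 look.py w3
```

```text
t: 8.4
tool_pos: [536.3, 47.9, 42.9]
tcp_rot: [0.0, 0.989, 0.146, -0.0]
ft_force: [-0.4, 0.1, -1.1]
grip_width: 0.412
grasp_force: 45.5
t: 8.7
tool_pos: [536.5, 47.9, 40.2]
tcp_rot: [0.0, 0.989, 0.146, -0.0]
ft_force: [-0.5, -0.8, -0.8]
grip_width: 0.417
grasp_force: 45.5
[536.57  47.94  40.24] yaw 16.803504211852893 [ 0.36 -0.1  -1.28] 0.4106892498666543
panel 388 [-55.7  -56.86 -54.76 -56.11 -51.93  47.62 -50.77  54.64 -50.12  54.93] 69.64195779443722 ((485.9948425292969, 32.202369689941406), (5.577907085418701, 111.7865219116211), 16.721660614013672)
walls 2504 [-44.89 -27.29   8.99 -26.54  32.19  -1.1   38.41  23.91  38.71  24.69] 34.93135366313889 ((533.7430419921875, 46.23684310913086), (83.5732192993164, 51.98350524902344), 16.87986183166504)
carttop 8675 [-26.61 -32.64 -24.4  -22.27   4.77  -1.15  25.5   19.65  26.37  29.86] 69.23013171099174 ((536.5926513671875, 47.052276611328125), (52.96343994140625, 62.50452423095703), 16.708736419677734)
cart 12444 [-26.61 -17.   -23.68 -16.32  18.78  -0.19  47.83  16.18  49.99  17.  ] 68.54132021551504 ((547.4916381835938, 51.776756286621094), (76.60362243652344, 33.98919677734375), 16.808231353759766)
cart_end 3874 [ 14.01 -19.34  14.43 -18.35  24.93  -1.58  29.92  15.63  30.25  16.63] 68.01686679170939 ((557.8781127929688, 53.49824523925781), (16.241987228393555, 35.97288131713867), 16.760578155517578)
wall_end 1986 [ 28.01 -27.1   29.01 -25.2   34.31  -1.1   38.47  22.67  38.73  24.58] 34.811458659082604 ((568.6090698242188, 56.8370361328125), (10.711764335632324, 51.685611724853516), 16.779050827026367)
```

```bash
python3 -m jog '[[[30,0,0,0.1,0,0,0],[30,0,0,0,0,0,0]]]';python3 -m jog '[[[30,0,0,0.1,0,0,0],[30,0,0,0,0,0,0]]]';python3 -m jog '[[[30,0,0,0.1,0,0,0],[30,0,0,0,0,0,0]]]'
```

```text
t: 8.95
tool_pos: [536.8, 48.0, 39.4]
tcp_rot: [0.0, 0.989, 0.146, 0.0]
ft_force: [0.7, -0.8, -0.3]
grip_width: 0.415
grasp_force: 45.6
t: 9.15
tool_pos: [537.7, 48.2, 39.3]
tcp_rot: [-0.0, 0.989, 0.146, 0.001]
ft_force: [-1.1, 0.3, 6.4]
grip_width: 0.416
grasp_force: 46.4
t: 9.35
tool_pos: [538.8, 48.6, 39.3]
tcp_rot: [-0.0, 0.989, 0.146, 0.002]
ft_force: [-0.6, -0.3, 14.0]
grip_width: 0.415
grasp_force: 47.3
```

Floor contact at TCP z 39.3, consistent with the floor at 24. Back off the load, release and rise.

```bash
python3 -m jog '[[[30,0,0,-0.15,0,0,0],[60,0,0,0,0,0,0],[75,0,0,0,0,0,0],[75,0,0,0,0,0,0],[75,0,0,0,0,0,0],[75,0,0,-1,0,0,0],[75,0,0,-3,0,0,0],[75,0,0,-4,0,0,0],[75,0,0,-4,0,0,0],[75,-3,0,-1,0,0,0],[75,-4,0,0,0,0,0],[75,-4,0,0,0,0,0],[75,0,0,0,0,0,0]]]'; python3 look.py w4
python3 - <<'E'
import cv2; a=cv2.imread("pics/w4.png"); cv2.imwrite("pics/w4c.png",cv2.resize(a,(800,600)))
E
```

```text
t: 10.65
tool_pos: [423.1, 13.6, 168.5]
tcp_rot: [0.001, 0.989, 0.145, -0.005]
ft_force: [-0.6, -0.0, -0.9]
grip_width: 0.753
grasp_force: 0.0
[427.47  14.83 169.08] yaw 16.739124557961738 [ 1.13 -0.72  0.39] 0.7508101988660845
panel 1541 [-57.74 -56.61 -57.63 -54.07 -53.63  -1.18 -49.82  52.03 -49.72  55.14] 72.9042399360577 ((485.08526611328125, 32.166107177734375), (7.940167427062988, 111.75624084472656), 16.7417049407959)
walls 1545 [-42.28 -27.18 -40.49 -26.79 -11.76  -1.19  31.07  24.1   32.74  24.54] 35.05465582262053 ((532.1170654296875, 45.75360870361328), (74.95056915283203, 51.724369049072266), 16.704957962036133)
wall_end 91 [ 28.03 -26.79  28.1  -26.72  30.24  19.07  32.58  24.05  32.74  24.16] 35.01684381442675 ((565.7779541015625, 55.91756057739258), (4.539383888244629, 50.95936584472656), 16.587692260742188)
```

View pics/w4c.png

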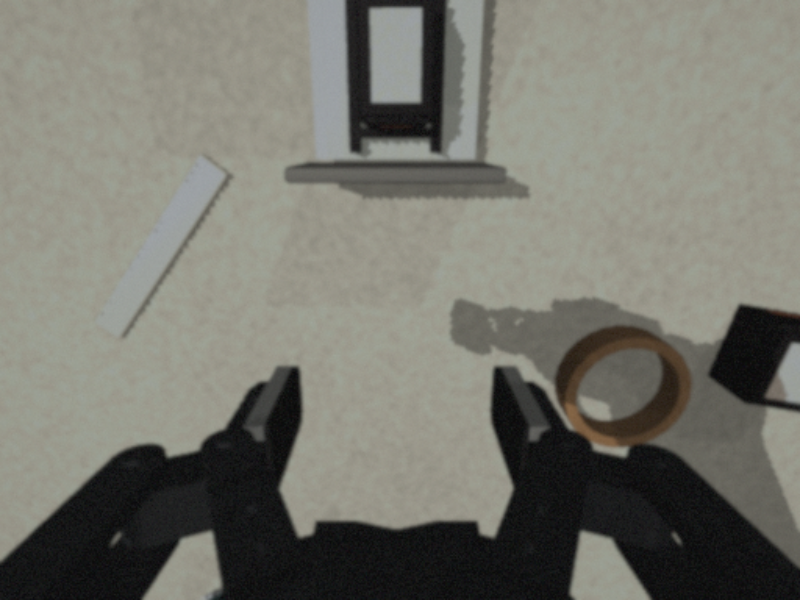

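Cartridge sits in the pocket, between walls at (397,55). I check its flatness with the top cameras, shut the fingers and lower in front of the panel.

```bash
python3 -m jog '[[[0,1,0,0,0,0,0],[0,0.5,0,4,0,0,0],[0,0,0,4,0,0,0],[0,0,0,3,0,0,0],[0,0,0,1.2,0,0,0],[0,0,0,0,0,0,0],[0,0,0,0,0,0,0]]]' 30; cat > side.py <<'E'
from h import *
np.set_printoptions(precision=2,suppress=True)
a=np.radians(16.8); R=np.array([[np.cos(a),np.sin(a)],[-np.sin(a),np.cos(a)]])
s=ctrl.observe(); print(s["tool_pos"],(s["tool_pos"][:2]-[536.3,48.4])@R.T,s["ft_force"],s["grip_width"])
for n in ["scene","top"]:
    c=optics.read_camera(n); cv2.imwrite(f"pics/{n}_last.png",c["color"]); P=pts(c).reshape(-1,3); L=(P[:,:2]-[536.3,48.4])@R.T
    for nm,m in dict(cart=(L[:,0]>-45)&(L[:,0]<150)&(abs(L[:,1])<30)&(P[:,2]>60)&(P[:,2]<80),panel=(L[:,0]>-75)&(L[:,0]<60)&(abs(abs(L[:,1])-40)<16)&(P[:,2]>66)&(P[:,2]<82)).items():
        if m.sum()<10: continue
        A=np.c_[L[m],np.ones(m.sum())]; k=np.linalg.lstsq(A,P[m,2],rcond=None)[0]
        print(n,nm,m.sum(),"slope",k[:2],"z",np.median(P[m,2]),"L",np.percentile(L[m],[2,50,98],axis=0).ravel())
E
python3 side.py
```

```text
t: 11.4
tool_pos: [447.7, 21.2, 46.6]
tcp_rot: [-0.0, 0.989, 0.146, 0.001]
ft_force: [0.2, 0.7, 0.4]
grip_width: 0.001
grasp_force: 0.0
[447.68  21.2   46.63] [-92.7   -0.43] [0.16 0.68 0.45] 0.0006111524807951361
scene cart 310 slope [-0.04 -0.06] z 69.14684337098379 L [-26.21 -15.94   4.28   1.79  29.61  18.68]
scene panel 96 slope [-0.35  0.  ] z 73.26389221303396 L [-58.42 -52.02 -52.09  26.18 -49.55  54.62]
top cart 198 slope [-0.    0.01] z 69.88373075460083 L [-27.07 -20.89   0.19  -3.67  29.08  13.49]
```

```bash
python3 -m jog '[[[0,0.25,0,0,0,0,0],[0,0.25,0,0,0,0,0],[0,0.25,0,0,0,0,0],[0,0.25,0,0,0,0,0],[0,0.25,0,0,0,0,0],[0,0.25,0,0,0,0,0],[0,0.25,0,0,0,0,0],[0,0.25,0,0,0,0,0],[0,0.25,0,0,0,0,0],[0,0.25,0,0,0,0,0],[0,0.25,0,0,0,0,0],[0,0.25,0,0,0,0,0],[0,0.25,0,0,0,0,0],[0,0.25,0,0,0,0,0],[0,0.25,0,0,0,0,0],[0,0.25,0,0,0,0,0]]]'; python3 -m jog '[[[0,0.25,0,0,0,0,0],[0,0.25,0,0,0,0,0],[0,0.25,0,0,0,0,0],[0,0.25,0,0,0,0,0],[0,0.25,0,0,0,0,0],[0,0.25,0,0,0,0,0],[0,0.25,0,0,0,0,0],[0,0.25,0,0,0,0,0]]]'; python3 side.py
```

```text
t: 13.1
tool_pos: [483.9, 32.0, 46.7]
tcp_rot: [0.0, 0.989, 0.146, -0.0]
ft_force: [-1.7, -0.8, -1.3]
grip_width: -0.001
grasp_force: 0.7
t: 13.9
tool_pos: [503.3, 37.8, 46.8]
tcp_rot: [0.0, 0.989, 0.146, -0.0]
ft_force: [-1.3, -0.4, -0.5]
grip_width: -0.005
grasp_force: 0.7
[503.26  37.79  46.77] [-34.69  -0.61] [-1.28 -0.4  -0.5 ] -0.004569195240297603
scene cart 435 slope [-0.03 -0.02] z 69.77556843673472 L [-27.53 -24.99  22.84   1.94  60.34  25.68]
scene panel 97 slope [-0.39  0.  ] z 73.5760314852057 L [-23.33 -52.73 -17.67  26.99 -14.53  55.43]
top cart 42 slope [-0.27 -0.01] z 69.62553473469904 L [ 48.01 -20.55  56.9   -4.42  63.79  12.85]
```

```bash
python3 -m jog '[[[0,0.25,0,0,0,0,0],[0,0.25,0,0,0,0,0],[0,0.25,0,0,0,0,0],[0,0.25,0,0,0,0,0],[0,0.25,0,0,0,0,0],[0,0.25,0,0,0,0,0],[0,0.25,0,0,0,0,0],[0,0.25,0,0,0,0,0]]]'; python3 -m jog '[[[0,0.2,0,0,0,0,0],[0,0.2,0,0,0,0,0],[0,0.2,0,0,0,0,0],[0,0.2,0,0,0,0,0],[0,0.2,0,0,0,0,0]]]';  python3 -m jog '[[[0,0.2,0,0,0,0,0],[0,0.2,0,0,0,0,0],[0,0.2,0,0,0,0,0]]]'
```

```text
t: 14.8
tool_pos: [521.3, 43.3, 46.7]
tcp_rot: [0.0, 0.989, 0.146, -0.001]
ft_force: [-2.8, -1.2, 3.6]
grip_width: 0.001
grasp_force: 1.8
t: 15.3
tool_pos: [531.4, 46.3, 46.7]
tcp_rot: [0.0, 0.989, 0.146, -0.001]
ft_force: [-4.9, -2.1, 2.7]
grip_width: -0.001
grasp_force: 2.1
t: 15.6
tool_pos: [537.3, 48.1, 46.7]
tcp_rot: [0.0, 0.989, 0.146, -0.0]
ft_force: [-4.9, -1.1, 2.2]
grip_width: -0.002
grasp_force: 2.4
```

```bash
python3 -m jog '[[[0,0.2,0,0,0,0,0],[0,0.2,0,0,0,0,0],[0,0.2,0,0,0,0,0]]]'; python3 -m jog '[[[0,0.2,0,0,0,0,0],[0,0.2,0,0,0,0,0]]]'; python3 -m jog '[[[0,0.15,0,0,0,0,0],[0,0.15,0,0,0,0,0]]]'
```

```text
t: 15.9
tool_pos: [543.0, 49.8, 46.7]
tcp_rot: [0.0, 0.989, 0.146, -0.0]
ft_force: [-5.9, -1.8, 1.9]
grip_width: 0.004
grasp_force: 2.6
t: 16.1
tool_pos: [546.7, 50.9, 46.7]
tcp_rot: [0.0, 0.989, 0.146, -0.001]
ft_force: [-6.1, -2.9, 2.3]
grip_width: -0.001
grasp_force: 2.7
t: 16.3
tool_pos: [549.4, 51.7, 46.7]
tcp_rot: [0.0, 0.989, 0.146, -0.001]
ft_force: [-5.0, -2.1, 2.3]
grip_width: -0.002
grasp_force: 2.9
```

```bash
python3 -m jog '[[[0,0.15,0,0,0,0,0],[0,0,0,0,0,0,0]]]'
```

```text
t: 16.5
tool_pos: [551.1, 52.2, 46.7]
tcp_rot: [0.0, 0.989, 0.146, -0.001]
ft_force: [-5.6, -1.2, 2.1]
grip_width: 0.003
grasp_force: 2.6
```

```bash
python3 -m jog '[[[0,0.15,0,0,0,0,0],[0,0.15,0,0,0,0,0]]]'|grep -E "pos|force:";  python3 -m jog '[[[0,0.15,0,0,0,0,0],[0,0.15,0,0,0,0,0]]]'|grep -E "pos|force:"
```

```text
tool_pos: [553.4, 52.9, 46.7]
ft_force: [-6.3, -1.8, 3.3]
grasp_force: 3.1
tool_pos: [556.2, 53.7, 46.7]
ft_force: [-6.3, -1.4, 4.5]
grasp_force: 3.2
```

```bash
python3 -m jog '[[[0,0.15,0,0,0,0,0],[0,0.1,0,0,0,0,0]]]'|grep -E "pos|force:";  python3 -m jog '[[[0,0.1,0,0,0,0,0],[0,0.1,0,0,0,0,0]]]'|grep -E "pos|force:"
```

```text
tool_pos: [558.6, 54.4, 46.7]
ft_force: [-6.1, -1.7, 3.2]
grasp_force: 3.2
tool_pos: [560.4, 55.0, 46.7]
ft_force: [-5.6, -2.6, 3.3]
grasp_force: 3.1
```

```bash
python3 -m jog '[[[0,0.1,0,0,0,0,0],[0,0.1,0,0,0,0,0]]]'|grep -E "pos|force:";  python3 -m jog '[[[0,0.1,0,0,0,0,0],[0,0.1,0,0,0,0,0]]]'|grep -E "pos|force:"
```

```text
tool_pos: [562.3, 55.6, 46.7]
ft_force: [-6.2, -2.7, 3.3]
grasp_force: 3.2
tool_pos: [563.8, 56.1, 46.7]
ft_force: [-6.9, -1.4, 4.6]
grasp_force: 3.7
```

```bash
python3 -m jog '[[[0,0.1,0,0,0,0,0],[0,0.1,0,0,0,0,0]]]'|grep -E "pos|force:"; python3 -m jog '[[[0,0.1,0,0,0,0,0]]]'|grep -E "pos|force:"
```

```text
tool_pos: [565.4, 56.5, 46.7]
ft_force: [-6.6, -2.5, 5.4]
grasp_force: 3.8
tool_pos: [566.5, 56.8, 46.7]
ft_force: [-6.9, -2.3, 5.1]
grasp_force: 3.6
```

```bash
python3 -m jog '[[[0,0.1,0,0,0,0,0]]]'|grep -E "pos|force:"
```

```text
tool_pos: [567.4, 57.1, 46.7]
ft_force: [-7.4, -2.5, 6.0]
grasp_force: 4.0
```

Force is rising into the latch range (about 7.7 N). Continue by single millimetres.

```bash
python3 -m jog '[[[0,0.1,0,0,0,0,0]]]'|grep -E "pos|ft_force:"; python3 -m jog '[[[0,0.1,0,0,0,0,0]]]'|grep -E "pos|ft_force:"
```

```text
tool_pos: [567.7, 57.2, 46.7]
ft_force: [-8.9, -2.4, 7.1]
tool_pos: [568.0, 57.3, 46.7]
ft_force: [-9.2, -3.1, 8.5]
```

```bash
python3 -m jog '[[[0,0.1,0,0,0,0,0]]]'|grep -E "pos|ft_force:"
```

```text
tool_pos: [568.2, 57.4, 46.7]
ft_force: [-11.7, -2.6, 9.4]
```

```bash
python3 -m jog '[[[0,0.1,0,0,0,0,0]]]'|grep -E "pos|ft_force:"
```

```text
tool_pos: [568.4, 57.4, 46.5]
ft_force: [-11.5, -4.1, 9.4]
```

```bash
python3 -m jog '[[[0,0.1,0,0,0,0,0]]]'|grep -E "pos|ft_force:"
```

```text
tool_pos: [568.6, 57.4, 46.5]
ft_force: [-12.8, -3.7, 11.0]
```

```bash
python3 -m jog '[[[0,0.05,0,0,0,0,0],[0,0,0,0,0,0,0]]]'|grep -E "pos|ft_force:"
```

```text
tool_pos: [568.7, 57.5, 46.5]
ft_force: [-12.5, -3.8, 11.6]
```

```bash
python3 -m jog '[[[0,0.1,0,0,0,0,0],[0,0,0,0,0,0,0]]]'|grep -E "pos|ft_force:"
```

```text
tool_pos: [568.9, 57.5, 46.3]
ft_force: [-13.7, -3.4, 11.7]
```

14 N against the buffer, so the latch should have caught. Withdraw slowly.

```bash
python3 -m jog '[[[0,-0.2,0,0,0,0,0],[0,-0.2,0,0,0,0,0],[0,-0.25,0,0,0,0,0],[0,-0.25,0,0,0,0,0],[0,-0.25,0,0,0,0,0],[0,-0.25,0,0,0,0,0],[0,-0.25,0,0,0,0,0],[0,-0.25,0,0,0,0,0],[0,-0.3,0,0,0,0,0],[0,-0.5,0,0,0,0,0],[0,-1,0,0,0,0,0],[0,-2,0,0,0,0,0],[0,-3,0,0,0,0,0],[0,-3,0,0,0,0,0],[0,0,0,-3,0,0,0],[0,0,0,-4,0,0,0],[0,0,0,-4,0,0,0],[0,0,0,0,0,0,0],[0,0,0,0,0,0,0]]]'; python3 side.py; python3 - <<'E'
import cv2; a=cv2.imread("pics/scene_last.png"); cv2.imwrite("pics/sl.png",cv2.resize(a,(800,600)))
E
```

```text
t: 20.9
tool_pos: [463.7, 25.7, 157.9]
tcp_rot: [0.0, 0.989, 0.146, 0.002]
ft_force: [-0.1, -0.2, -0.7]
grip_width: 0.005
grasp_force: 0.0
[463.72  25.68 157.89] [-76.04  -0.77] [-0.12 -0.15 -0.74] 0.0052023232654083325
scene cart 120 slope [-0.95  0.01] z 72.96467352494852 L [ 34.3  -28.72  41.29   1.49  43.22  29.19]
scene panel 103 slope [-0.5   0.01] z 73.41134533293541 L [ 35.05 -54.07  40.03  24.76  43.27  54.77]
top cart 97 slope [-0.13  0.01] z 70.13746746411971 L [ 34.97 -27.17  41.81  -1.03  74.16  27.74]
top panel 51 slope [ 0.3  -0.01] z 73.90872402592208 L [ 35.06 -54.85  38.73 -24.89  42.89  50.55]
```

View pics/sl.png

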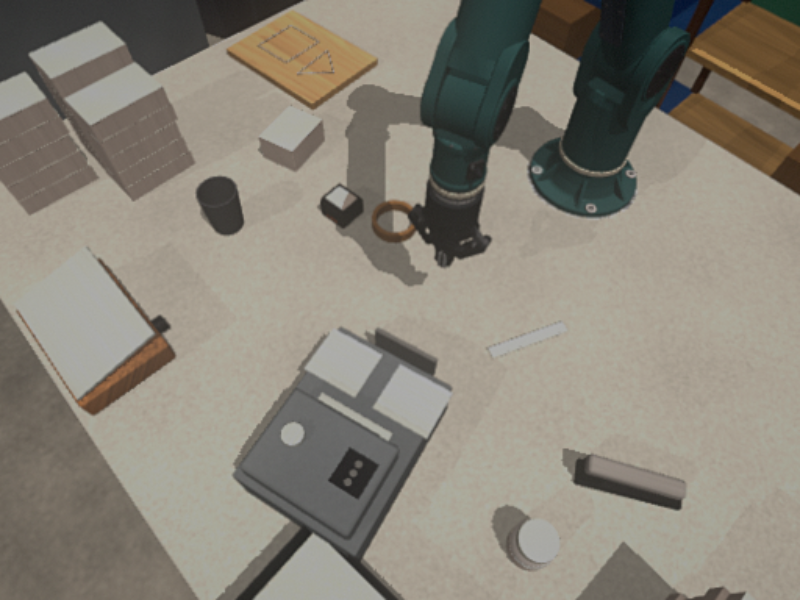

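The tray panel (405,352) is close to the machine, about 9 mm back from the pressed position and not 42 mm out. Everything else is in place. One more check after a second, then hand in.

```bash
python3 -m jog '[[[0,0,0,0,0,0,0],[0,0,0,0,0,0,0],[0,0,0,0,0,0,0],[0,0,0,0,0,0,0],[0,0,0,0,0,0,0],[0,0,0,0,0,0,0],[0,0,0,0,0,0,0],[0,0,0,0,0,0,0],[0,0,0,0,0,0,0],[0,0,0,0,0,0,0]]]' | head -1; python3 side.py && python3 -c "
from station import ctrl; print(ctrl.sign_off())"
```

```text
t: 22.0
[463.38  25.82 156.82] [-76.33  -0.54] [ 0.48 -0.51  0.8 ] -0.004090406377599348
scene cart 118 slope [-0.82  0.  ] z 72.70832990709806 L [ 34.54 -27.79  41.15   1.72  43.33  28.27]
scene panel 104 slope [-0.44 -0.01] z 73.51711972688321 L [ 34.75 -53.27  40.45  24.44  43.52  55.19]
top cart 97 slope [-0.1  0. ] z 71.95522789182087 L [ 35.19 -27.15  41.81  -1.19  73.34  27.76]
top panel 51 slope [0.44 0.  ] z 74.46801177764814 L [ 34.73 -54.88  38.32 -25.93  42.64  50.34]
the job is handed in; nothing more can be done
None
```

The narrow cartridge sits flat in the pocket, and the tray was pressed in to about 14 N, came back about 9 mm and stayed put for the following second; nothing else on the bench was moved, and the job was handed in at about 22 s.

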